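# Set the speed knob and snap its guard cover on

### The job

On the welding lathe's speed control box, turn the knob until its pointer lines up with the small raised index tab beside it. Then lift the loose guard cover from the bench by its grip bar, put it squarely over the knob and press it straight down until it snaps past its spring catches and is fully home, with the knob still on its mark. Finish while still holding the cover and pressing it firmly down (about 10 to 15 N; do not let go or ease off), and leave the other things on the bench where they are.

Things in the scene. Friction and masses are not known exactly. Their poses are not given: they have to be found in the camera images.
- console: Grey control box fixed on the bench, 180 (x) by 160 (y) by 50 mm high, turned by its yaw; origin at the centre of its underside, z up. Centred on its top: a flat seat, out of which rises an aluminium plinth 84 (x) by 70 (y) mm, flat top 77 mm above the bench, edges rounded to 4 mm radius. The knob is on the plinth.
- seat: Flat rubber plate round the foot of the plinth, 108 (x) by 100 (y) mm, 3 mm thick, surface 53 mm above the bench; the cover's bottom edge rests on it when home. Origin on the box's centre line, 50 mm above the bench; axes as the control box.
- catch_l (a joint): Inward travel (m, 0 to 0.005) of the spring catch in the middle of the plinth's +y side: a rounded steel bar 44 mm long in x, centre 62 mm above the bench, sticking out 4 mm.
- catch_r (a joint): The same for the catch on the plinth's -y side. As the cover goes down its beads meet both catches about 11 mm above home; the push needed grows to some 12 to 20 N, then drops suddenly about 6 to 9 mm above home, and the cover goes down freely onto the seat.
- knob (a joint): Angle of the knob (rad), growing clockwise seen from above, range 0 to 6.28; at 0 its pointer looks along the control box's +x. It turns stiffly (0.06 N m) and stays where it is left.
- knob_grip (a point): Centre of the knob's black grip bar, on the turning axis (vertical centre line of box and plinth), 98 mm above the bench. Bar 40 mm long (this frame's x, towards the pointer), 12 mm wide, 26 mm high (85 to 111 mm above the bench), on a disc of 44 mm diameter with its top at 85 mm. A white line on the bar's top marks the pointer's end.
- pointer (a point): Tip of the knob's short black pointer, 28 mm from the turning axis, 83 mm above the bench.
- dial: Fixed dial on the plinth top, origin on the knob's turning axis 77 mm above the bench; its x axis points horizontally from the axis to the index tab. At the start the tab lies 0.5 to 1.5 rad clockwise (seen from above) of the pointer.
- index (a point): Top of the small raised dark steel index tab on the dial (5 by 4 mm, 6 mm high), 31.5 mm from the knob's axis, top 83 mm above the bench.
- cover: Loose grey plastic guard cover: a box open underneath, 98 (x) by 90 (y) by 70 mm outside, 90 by 82 by 66 mm inside, 0.1 to 0.21 kg, standing open side down on the bench; origin at the centre of its underside. A rounded bead inside the foot of each +-y wall leaves 73 mm between. Fits the plinth either way round, x along the box's x; play 3 mm each way in x, 1.5 mm in y.
- cover_grip (a point): Centre of the cover's grip bar, 85 mm above its underside; axes as the cover. Bar 60 mm long (x), 14 mm wide (y, pinch it across), 30 mm high, from 70 (the flat top) to 100 mm above the underside. With the cover home this point is on the knob's axis, 138 mm above the bench.
- wrench: Bystander: steel wrench, 170 mm long, lying on the bench beyond the work, between spool and collar; origin at its underside. Leave alone.
- spool: Bystander: copper spool, 60 mm diameter, 60 mm high, standing on the bench beyond the work; origin at its underside. Leave alone.
- collar: Bystander: steel collar, 64 mm outside diameter, 28 mm high, lying flat on the bench beyond the work; origin at its underside. Leave alone.
There are look-alikes about, which are no part of the job. Several things look just like the cover: the one meant starts farthest to the robot's left.

How it is judged:
By the outcome, as a careful person would: the job done as asked, in the order asked, and still so for the second after the job is handed in, while the arm keeps its last pose, push and grip.
It also fails if it takes over 64 s, if anything falls off the work surface, if the arm or the gripper's body presses on something with over 40 N, if the wrist force passes 120 N, or if a joint passes its speed limit or range.

### The arm

A 6-joint arm with a two-finger parallel gripper is mounted at the origin on the work surface. World frame = base frame: x ahead of the robot, y to its left, z up, the work surface at z = 0. Lengths are in mm, angles in rad, forces in N, time in s.
With the tool pointing down it reaches from about 275 to 750 mm from the base axis. Payload 10.2 kg.
Tool frame: the origin (TCP) lies where the fingers leave the gripper's body, on its centre line; the fingertips stand 73 mm ahead of it and the grasp point (between the pads) lies 54 mm ahead of it; z points along the fingers, y is the line along which they close (so a half turn about z gives the same grasp; the last joint's range is limited). The gripper opens to 85 mm and grips with 20 to 120 N. Pads are 22 mm wide; open, the fingers measure 114 mm over their backs; the gripper's body (76 mm by 85 mm) begins 54 mm behind the grasp point. The pads swing forward as they close: fully open they stand 13 mm farther back than shut.
Start: joints at [-1.567, 0.313, 1.498, -0, 1.331, -0.223], TCP at [118.038, -511.565, 303.894] pointing down, gripper open.
Joint ranges: [-2.94, 2.94], [-0.97, 2.17], [0.19, 2.56], [-1.23, 4.37], [0.02, 3.11], [-2.88, 2.88]. Speed limits (rad/s): [2.39, 2.39, 3.01, 3.14, 3.14, 3.14].

### API

Orientations are given as a unit quaternion [w, x, y, z].
In Python, from rig import ctrl gives the robot as it stands.
- The arm moves only by the shell command python3 -m creep 'ROWS' [OPENING] [FORCE]. ROWS is JSON, a list that holds one entry, the list of rows, each a list of 6 numbers: the shift along the world's x, y, z in units of 25 mm (1.0 is 25 mm), then the turn, a rotation vector about the world's x, y, z in units of 5 degrees (1.0 is 5 degrees). In form: [[[x, y, z, ax, ay, az], ...]]. A call has 1 to 20 rows; each row is the pose to reach, as a shift and turn from the pose commanded when the call began; what a row does not reach only later rows make up. A row lasts 1/12 s, in which the tool goes at most 41.7 mm and 7.16 degrees, less where a joint would pass 70% of its speed; a pose out of reach is approached as far as the arm can. A call with a gripper value outside its range is refused whole. OPENING is the finger opening in mm, from 0 to 85.4, set as the call begins (- or left out, the last holds). The fingers move at their own pace and stop on an object; FORCE is the grip in N (left out, the last holds). Time passes only in rows, so rows that repeat a pose let the fingers close. It gives the time, the measured TCP pose, the force, the opening and the grip force at its end, in the units of the state.
- ctrl.sense(): the state, without advancing time (a new reading comes with each control period).
- ctrl.capture(name): name is "scene" or "top" or "wrist"; returns a dict with "image" (384x512x3 uint8, red, green, blue), "fx", "fy", "cx", "cy" (pixels), "R" (3x3) and "t" (3): a world point X has camera coordinates R X + t. Camera axes: x right, y down, z forward; pixel columns grow to the right and rows downward; lengths in mm; the calibration is good to about 2 mm. A picture is of the moment at which its call begins. There is no depth.
- ctrl.finish_job(): hands the job in; it is judged then, once.
The state is a dict: "time_s": time; "joints": joint angles; "dq": joint speeds; "tau": joint torques, N m; "eef_pos": TCP position; "ee_rot": TCP orientation; "force": force on the tool from outside, world axes, zero at the start; "wrist_torque": the same for the moment, N m; "grip_width": opening from 0.0 (shut) to 1.0 (fully open); "grip_force": force on a finger pad.
Only numpy, scipy, OpenCV 4.12 (cv2) and the standard library are available. Lean on these libraries where they do the work, as an engineer would, in place of code of your own. Each camera call takes 0.05 s, during which the arm holds its last target. There are 200 camera calls.

## Working session

There is one attempt and no reset: what is moved stays moved. The work goes in short steps, Python scripts to look and compute and a shell command to move; the robot and the scene stay as the last step left them, time stands still between calls to the robot, and variables do not carry over. Pictures are saved under pics/ and viewed, at most 10 in all, crops included, and the job is handed in when it is done.

```bash
ls; mkdir -p pics
python3 - <<'E'
from rig import ctrl
import cv2,numpy as np
print(ctrl.sense())
a=[]
for n in("scene","top"):
    c=ctrl.capture(n); cv2.imwrite(f"pics/{n}0.png",c["image"][:,:,::-1]); 
    np.savez(f"pics/{n}0.npz",**c); print(n,c["fx"],c["cx"],c["cy"],c["R"],c["t"])
E
```

```text
pics
{'time_s': 0.0, 'joints': array([-1.56742935e+00,  3.13451177e-01,  1.49846337e+00, -8.80533470e-07,
        1.33096556e+00, -2.23394256e-01]), 'dq': array([ 1.32263998e-05,  8.62089559e-04,  1.70668106e-03, -2.62900143e-04,
       -9.79441455e-04, -8.71814544e-04]), 'tau': array([ 8.45993291e-04, -4.12260425e+01, -2.59734535e+01, -1.82917806e-04,
        4.11290734e-03, -4.35501661e-06]), 'eef_pos': array([ 118.02234973, -511.39044827,  303.32451014]), 'ee_rot': array([-6.39881321e-04,  9.93579083e-01,  1.13137933e-01,  7.02508552e-05]), 'force': array([ 0.08606199,  0.03128921, -0.03834247]), 'wrist_torque': array([-0.01780015,  0.00121815,  0.01871488]), 'grip_force': 0.0, 'grip_width': 1.0005100300427918}
scene 370.76945756696006 249.77317764983374 185.24045688303653 [[-0.63485652  0.77227406 -0.02345142]
 [ 0.51194495  0.39772897 -0.76139611]
 [-0.57867916 -0.49538312 -0.64786263]] [ 358.2937448  -177.65959653 1307.16173586]
top 374.79500368328075 250.87414573708847 191.03417264888074 [[-0.02113842 -0.99935017  0.02919611]
 [-0.99064355  0.01699818 -0.13541201]
 [ 0.13482773 -0.03178533 -0.99035911]] [-54.31208414 521.02354079 955.30209824]
```

View pics/scene0.png

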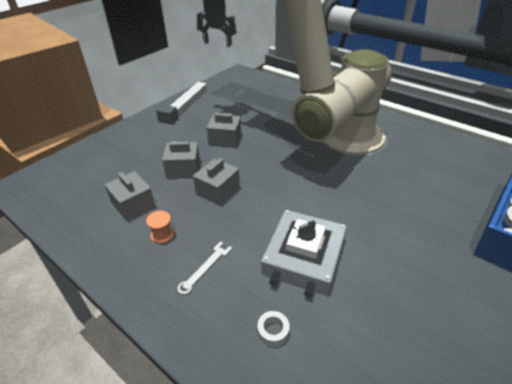

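View pics/top0.png

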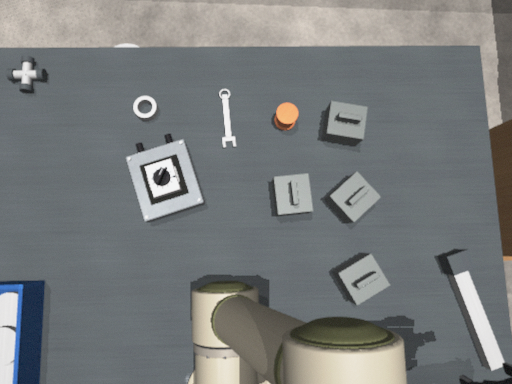

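Top view: the console is at about (164,179) with its knob at about (162,177). The leftmost cover, which is the one I want, is at (293,195) with its bar at about (295,193). In the scene view that cover is at (217,180) and the knob at (306,232). Next I'll enlarge both views.

```bash
cat > h.py <<'E'
import numpy as np,cv2
def ld(n): return dict(np.load(f"pics/{n}.npz"))
def ray(c,u,v):
    d=np.array([(u-c["cx"])/c["fx"],(v-c["cy"])/c["fy"],1.0]); R=c["R"]
    d=R.T@d; return -R.T@c["t"], d/np.linalg.norm(d)
def plane(c,u,v,z):
    o,d=ray(c,u,v); return o+d*(z-o[2])/d[2]
def tri(c1,p1,c2,p2):
    A=[];b=[]
    for c,p in((c1,p1),(c2,p2)):
        o,d=ray(c,*p); M=np.eye(3)-np.outer(d,d); A.append(M); b.append(M@o)
    X=np.linalg.solve(sum(A),sum(b)); 
    return X, [np.linalg.norm(A[i]@X-b[i]) for i in(0,1)]
def proj(c,X):
    p=c["R"]@np.asarray(X)+c["t"]; return np.array([c["fx"]*p[0]/p[2]+c["cx"],c["fy"]*p[1]/p[2]+c["cy"]])
E
python3 - <<'E'
from h import *
t=ld("top0");s=ld("scene0")
def crop(c,x,y,w,h,k): return cv2.resize(c["image"][y:y+h,x:x+w,::-1],None,fx=k,fy=k,interpolation=cv2.INTER_CUBIC)
A=np.hstack([crop(t,120,130,100,100,4 if 0 else 3),crop(t,260,160,80,100,3)])
B=np.hstack([crop(s,255,200,100,100,3),crop(s,180,145,80,100,3)])
cv2.imwrite("pics/cr.png",np.vstack([A,B]))
E
```

```text
(no output)
```

View pics/cr.png

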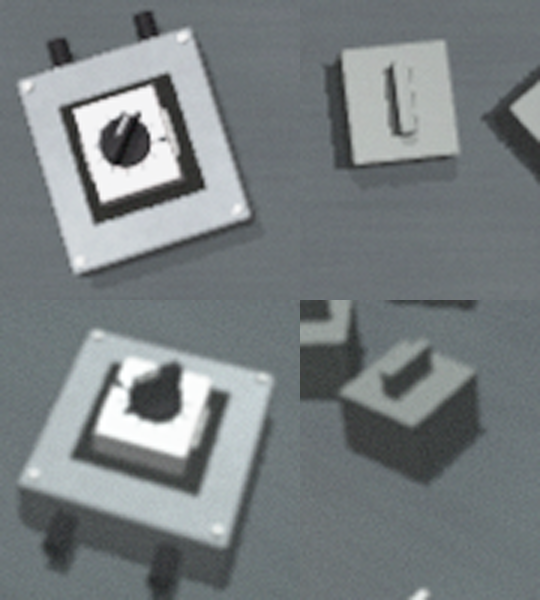

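The top crop shows the console screws at (27,88), (183,37), (238,210) and (80,262), and the cover's top corners at (342,50), (445,41), (459,154) and (355,164). The scene crop shows the matching corners. I'll triangulate them.

Run:
```python
from h import *
t=ld("top0");s=ld("scene0")
T=lambda a:(120+a[0]/3-.33,130+a[1]/3-.33) if a[0]<300 else (260+(a[0]-300)/3-.33,160+a[1]/3-.33)
S=lambda a:(255+a[0]/3-.33,200+(a[1]-300)/3-.33) if a[0]<300 else (180+(a[0]-300)/3-.33,145+(a[1]-300)/3-.33)
def do(P,Q,h):
    X=[]
    for p,q in zip(P,Q):
        x,e=tri(t,T(p),s,S(q)); X.append(x); print(x.round(1),np.round(e,1),plane(t,*T(p),h).round(1),plane(s,*S(q),h).round(1))
    Z=np.array([plane(t,*T(p),h) for p in P]); print("mean",np.mean(X,0).round(1),"topplane",Z.mean(0).round(1))
    e=Z[0]+Z[1]-Z[2]-Z[3]; f=Z[0]+Z[3]-Z[1]-Z[2]
    print("xaxis ang",np.degrees(np.arctan2(e[1],e[0])),"y ang-90",np.degrees(np.arctan2(f[1],f[0]))-90,np.linalg.norm(e)/2,np.linalg.norm(f)/2)
do([(342,50),(445,41),(459,154),(355,164)],[(413,427),(342,390),(405,340),(478,375)],70)
do([(27,88),(183,37),(238,210),(80,262)],[(217,528),(33,472),(97,336),(265,378)],50)
```

```text
[ 552.4 -122.4   68. ] [0.6 0.6] [ 552.4 -122.7   70. ] [ 553.7 -120.    70. ]
[ 557.5 -210.1   71.2] [1.8 1.8] [ 558.9 -211.8   70. ] [ 555.8 -209.5   70. ]
[ 460.9 -219.3   68.7] [0.7 0.7] [ 461.2 -219.6   70. ] [ 461.8 -217.3   70. ]
[ 454.2 -130.5   62.9] [1.3 1.3] [ 454.4 -130.8   70. ] [ 460.2 -123.2   70. ]
mean [ 506.2 -170.6   67.7] topplane [ 506.7 -171.2   70. ]
xaxis ang 4.6775322818795795 y ang-90 4.2609413409115575 98.16402827390095 89.205501384953
[607.7 252.8  52.2] [0.5 0.5] [608.  253.9  50. ] [606.5 251.7  50. ]
[650.7 118.6  53.4] [0.4 0.4] [651.9 118.9  50. ] [648.4 117.3  50. ]
[497.9  70.9  49.4] [0.2 0.2] [497.8  71.   50. ] [498.6  71.1  50. ]
[455.  206.4  50.2] [0.9 0.9] [455.4 205.6  50. ] [454.2 207.1  50. ]
mean [552.8 162.2  51.3] topplane [553.3 162.3  50. ]
xaxis ang 17.40922454768298 y ang-90 17.728327639282725 160.68901272107652 141.53127960758331
```

The cover's corners triangulate to z≈68 (70 expected), 98×89 mm, centred at (506.5,-171) with yaw 4.5°. The console is at (553,162) with yaw 17.5° and its top at about 51. All of this matches the given sizes. Now I'll move over the knob.

```bash
python3 -m creep '[[[17.4,26.9,0,0,0,0],[17.4,26.9,0,0,0,0],[17.4,26.9,0,0,0,0],[17.4,26.9,0,0,0,0],[17.4,26.9,0,0,0,0],[17.4,26.9,0,0,0,0],[17.4,26.9,0,0,0,0],[17.4,26.9,0,0,0,0],[17.4,26.9,0,0,0,0],[17.4,26.9,0,0,0,0],[17.4,26.9,0,0,0,0],[17.4,26.9,0,0,0,0],[17.4,26.9,0,0,0,0],[17.4,26.9,0,0,0,0],[17.4,26.9,0,0,0,0],[17.4,26.9,0,0,0,0],[17.4,26.9,0,0,0,0],[17.4,26.9,0,0,0,0],[17.4,26.9,0,0,0,0],[17.4,26.9,0,0,0,0]]]'
```

```text
time_s: 1.77
eef_pos: [554.4, 165.3, 302.7]
ee_rot: [-0.001, 0.993, 0.115, -0.0]
force: [-0.8, 1.1, 0.9]
grip_width: 0.999
grip_force: 0.0
```

Run:
```python
from rig import ctrl
from h import *
s=ctrl.sense(); print(s["eef_pos"],s["joints"])
c=ctrl.capture("wrist"); np.savez("pics/w1.npz",**c)
print(c["fx"],c["R"],-c["R"].T@c["t"])
cv2.imwrite("pics/w1.png",cv2.resize(c["image"][:,:,::-1],(800,600)))
print(proj(c,[553,162,111]))
```

```text
[554.37616009 165.27566918 302.71159631] [8.69575696e-02 4.32748886e-01 1.33055397e+00 1.14143680e-03
 1.37895234e+00 1.42710460e+00]
289.98242199422276 [[ 0.22917636 -0.97338379 -0.00148021]
 [-0.92445786 -0.21813264  0.31272321]
 [-0.30472259 -0.07030037 -0.94984314]] [632.63571017 182.96204713 372.23098585]
[257.7008791 187.6277123]
```

View pics/w1.png

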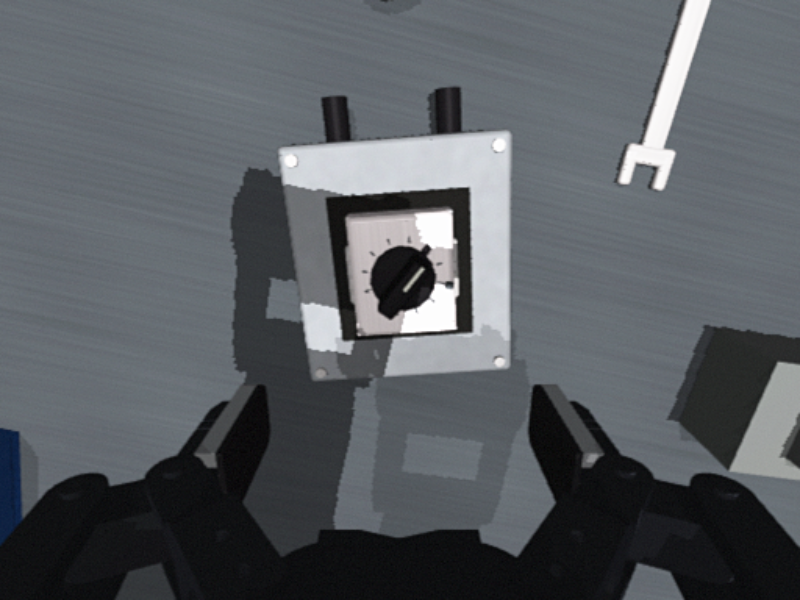

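The knob's disc centre is at (403,278), the pointer tip at (428,248), the white line runs (405,291) to (423,268), and the index tab is at about (449,284).

Run:
```python
from h import *
c=ld("w1"); k=512/800
P=lambda u,v,z: plane(c,(u+.5)*k-.5,(v+.5)*k-.5,z)
ctr=P(403,278,85); tip=P(428,248,83); tab=P(449,284,83)
q=[P(*a,50) for a in((290,160),(499,145),(500,362),(320,373))]
print(ctr,tip,tab,P(405,291,111),P(423,268,111)); C=np.mean(q,0);print("screws",np.round(q,1),C)
cc=C.copy()
for n,o in(("ctr",ctr),("screw",cc)):
  for p in(tip,tab):
    d=(p-o)[:2]; print(n,np.hypot(*d),np.degrees(np.arctan2(d[1],d[0])))
d=P(423,268,111)-P(405,291,111); print(np.degrees(np.arctan2(d[1],d[0])))
im=cv2.resize(c["image"][100:260,180:340,::-1],(600,600),interpolation=cv2.INTER_CUBIC)
im=cv2.resize(c["image"][130:220,210:300,::-1],(600,600),interpolation=cv2.INTER_CUBIC); cv2.imwrite("pics/w1c.png",im)
```

```text
[555.43833227 162.34434142  85.        ] [578.22030777 151.11292434  83.        ] [557.89761846 131.48796526  83.        ] [554.79278581 161.14912118 111.        ] [571.13625611 154.086237   111.        ]
screws [[609.3 253.9  50. ]
 [651.1 118.5  50. ]
 [497.1  69.9  50. ]
 [455.1 205.7  50. ]] [553.16690818 162.01172283  50.        ]
ctr 25.400061760436827 -26.243101348556458
ctr 30.954224883352303 -85.44309766575152
screw 27.321358671327154 -23.510135729421947
screw 30.888175664110772 -81.19013248119371
-23.37174480404567
```

View pics/w1c.png

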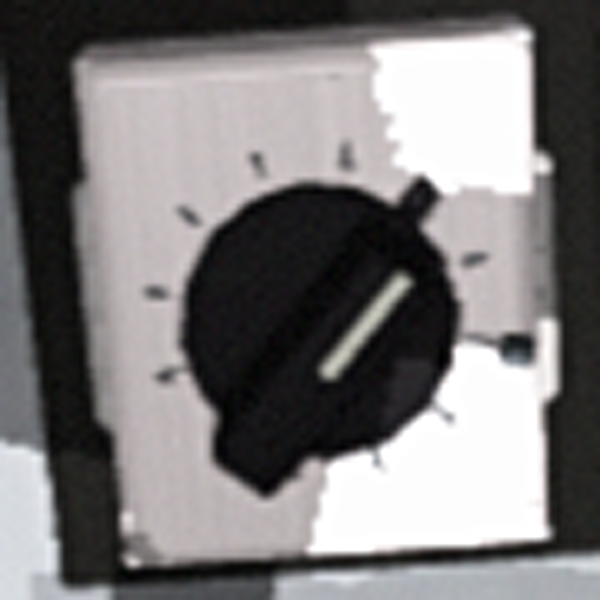

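The axis is at (553.2,162.1), and both views agree. The pointer heads about -23.4° and the tab about -81.5°, so the turn is roughly 58° clockwise. I'll grip at tool yaw 156.6° because of the last joint's range.

```bash
python3 -m creep '[[[0,0,-1,0,0,5],[0,0,-1,0,0,10],[0,0,-1,0,0,15],[0,0,-2,0,0,20],[0,0,-2,0,0,28.7],[0,0,-3,0,0,28.7],[0,0,-3,0,0,28.7],[0,0,-3,0,0,28.7],[0,0,-3,0,0,28.7],[0,0,-3,0,0,28.7],[0,0,-3,0,0,28.7],[0,0,-3,0,0,28.7],[0,0,-3,0,0,28.7],[0,0,-3,0,0,28.7],[0,0,-3,0,0,28.7],[0,0,-3,0,0,28.7],[0,0,-3,0,0,28.7],[0,0,-3,0,0,28.7],[0,0,-3,0,0,28.7],[0,0,-3,0,0,28.7]]]' 40 40; python3 -m creep '[[[0,0,0,0,0,0.5],[0,0,0,0,0,0.5],[0,0,0,0,0,0.5],[0,0,0,0,0,0.5],[0,0,0,0,0,0.5],[0,0,0,0,0,0.5]]]'
python3 - <<'E'
from rig import ctrl
import numpy as np
s=ctrl.sense();q=s["ee_rot"];print(s["joints"],2*np.degrees(np.arctan2(q[2],q[1])),s["eef_pos"])
E
```

```text
time_s: 3.48
eef_pos: [552.6, 159.9, 228.8]
ee_rot: [-0.0, 0.203, 0.979, -0.0]
force: [-0.1, -0.5, 1.0]
grip_width: 0.47
grip_force: 0.0
time_s: 3.98
eef_pos: [553.0, 160.8, 228.9]
ee_rot: [-0.0, 0.185, 0.983, -0.0]
force: [0.3, 0.6, -0.7]
grip_width: 0.465
grip_force: 0.0
[ 7.95988682e-02  4.88815679e-01  1.44392993e+00 -5.19952668e-05
  1.20897522e+00 -1.11916321e+00] 158.68506265218758 [552.97830297 160.77014544 228.87321357]
```

```bash
python3 -m creep '[[[0,0.05,-0.5,0,0,-0.4],[0,0.05,-1,0,0,-0.4],[0,0.05,-1.5,0,0,-0.4],[0,0.05,-2,0,0,-0.4],[0,0.05,-2.4,0,0,-0.4],[0,0.05,-2.7,0,0,-0.4],[0,0.05,-2.7,0,0,-0.4],[0,0.05,-2.7,0,0,-0.4],[0,0.05,-2.7,0,0,-0.4]]]' && python3 -m creep '[[[0,0,0,0,0,0],[0,0,0,0,0,0],[0,0,0,0,0,0],[0,0,0,0,0,0],[0,0,0,0,0,0],[0,0,0,0,0,0],[0,0,0,0,0,0],[0,0,0,0,0,0]]]' 0 40
```

```text
time_s: 4.73
eef_pos: [553.3, 162.2, 162.1]
ee_rot: [0.001, 0.202, 0.979, 0.0]
force: [-0.7, -0.8, -0.5]
grip_width: 0.469
grip_force: 0.0
time_s: 5.4
eef_pos: [553.4, 162.7, 162.1]
ee_rot: [0.001, 0.202, 0.979, 0.001]
force: [1.4, 4.9, 4.2]
grip_width: 0.129
grip_force: 42.4
```

```bash
python3 -m creep '[[[0,0,0,0,0,-0.8],[0,0,0,0,0,-1.6],[0,0,0,0,0,-2.4],[0,0,0,0,0,-3.2],[0,0,0,0,0,-4],[0,0,0,0,0,-4.8],[0,0,0,0,0,-5.6],[0,0,0,0,0,-6.4],[0,0,0,0,0,-7.2],[0,0,0,0,0,-8],[0,0,0,0,0,-8.8],[0,0,0,0,0,-9.6],[0,0,0,0,0,-10.4],[0,0,0,0,0,-11.2],[0,0,0,0,0,-11.6],[0,0,0,0,0,-11.6],[0,0,0,0,0,-11.6],[0,0,0,0,0,-11.6]]]' && python3 -m creep '[[[0,0,0,0,0,0],[0,0,0,0,0,0],[0,0,0,0,0,0],[0,0,0,0,0,0],[0,0,0,0,0,0],[0,0,1,0,0,0],[0,0,2,0,0,0],[0,0,3,0,0,0],[0,0,4,0,0,0],[0,0,4,0,0,0],[0,0,4,0,0,0],[0,0,4,0,0,0]]]' 40
python3 - <<'E'
from rig import ctrl
from h import *
c=ctrl.capture("wrist"); np.savez("pics/w2.npz",**c)
u,v=proj(c,[553.2,162.1,85]).astype(int); print(u,v,-c["R"].T@c["t"])
x,y=u-50,v-45
print(x,y)
cv2.imwrite("pics/w2c.png",cv2.resize(c["image"][y:y+90,x:x+100,::-1],(800,720)[:2] if 0 else (660,594),interpolation=cv2.INTER_CUBIC))
E
```

```text
time_s: 6.9
eef_pos: [553.5, 162.8, 162.1]
ee_rot: [0.0, 0.651, 0.759, 0.001]
force: [2.1, 7.8, 3.7]
grip_width: 0.129
grip_force: 42.3
time_s: 7.9
eef_pos: [552.7, 162.1, 260.4]
ee_rot: [-0.001, 0.651, 0.759, -0.001]
force: [0.6, 0.3, -0.1]
grip_width: 0.469
grip_force: 0.0
255 190 [540.84855878 240.77865554 329.99281131]
205 145
```

View pics/w2c.png

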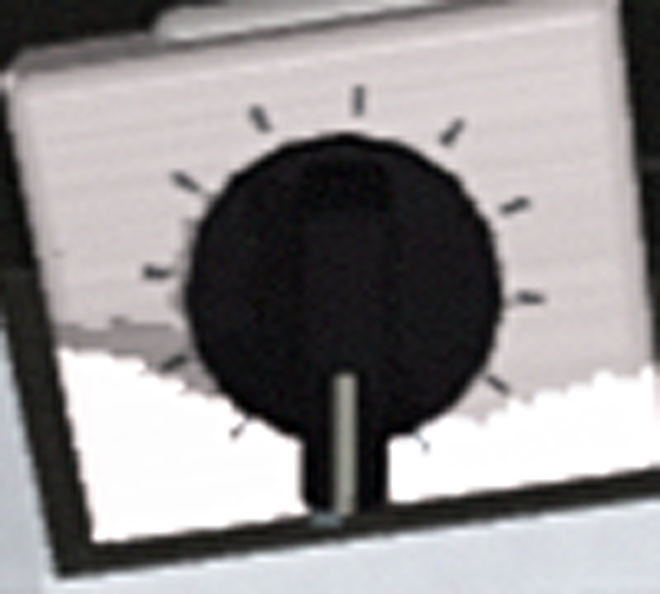

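The knob is turned, but the bar hides the tab, which only peeks out at (328,518). I'll shift the camera to sit above the tab.

```bash
python3 -m creep '[[[0,-1,0,0,0,0],[0,-2,0,0,0,0],[0,-3,0,0,0,0],[0,-4,0,0,0,0],[0,-5,0,0,0,0],[0,-5,0,0,0,0],[0,-5,0,0,0,0],[0,-5,0,0,0,0]]]'
python3 - <<'E'
from rig import ctrl
from h import *
c=ctrl.capture("wrist"); np.savez("pics/w3.npz",**c)
u,v=proj(c,[553.2,150,85]).astype(int); print(u,v,-c["R"].T@c["t"])
x,y=u-50,max(v-45,0)
print(x,y)
cv2.imwrite("pics/w3c.png",cv2.resize(c["image"][y:y+90,x:x+100,::-1],(660,594),interpolation=cv2.INTER_CUBIC))
E
```

```text
time_s: 8.62
eef_pos: [552.8, 37.7, 260.7]
ee_rot: [-0.001, 0.651, 0.759, -0.0]
force: [-0.5, 0.3, -0.0]
grip_width: 0.468
grip_force: 0.0
277 53 [540.96907297 116.33599655 330.2552587 ]
227 8
```

View pics/w3c.png

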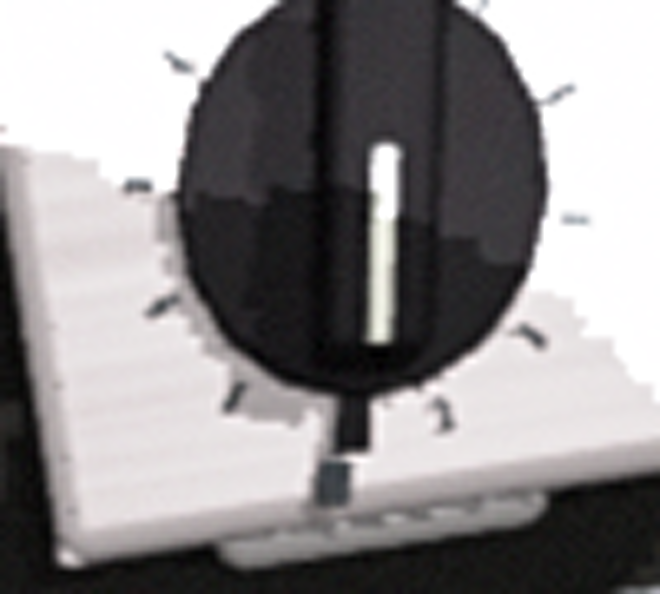

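The pointer tip is at (351,446), the tab's top centre at about (334,481), and the white line runs (387,148) to (378,342). The tab is slightly further clockwise. Now to put numbers on it.

Run:
```python
from h import *
c=ld("w3"); P=lambda u,v,z: plane(c,227+(u+.5)/6.6-.5,8+(v+.5)/6.6-.5,z)
a,b=P(387,148,111),P(378,342,111); tip=P(351,446,83); tipc=P(353,420,83)
O=np.array([553.2,162.1])
def h(p,o=O): d=p[:2]-o; return np.hypot(*d).round(1),np.degrees(np.arctan2(d[1],d[0])).round(2)
print("line",h(b,a[:2]),a,b,"tip",h(tip),h(tipc),h(tip,tipc[:2]))
for t in((334,481),(331,476),(336,485),(333,490)): print("tab",h(P(*t,83)),h(P(*t,83),tip[:2]))
# disc ellipse left/right edges -> centre x
l,r=P(180,185,85),P(545,185,85); print("disc mid",(l+r)/2,np.linalg.norm(l-r))
print("line offset axis",np.cross((b-a)[:2]/np.linalg.norm((b-a)[:2]),O-a[:2]))
```

```text
line (np.float64(18.1), np.float64(-82.35)) [554.24182356 161.32913589 111.        ] [556.65501726 143.37348586 111.        ] tip (np.float64(27.4), np.float64(-80.86)) (np.float64(24.5), np.float64(-80.43)) (np.float64(2.9), np.float64(-84.43))
tab (np.float64(31.4), np.float64(-84.46)) (np.float64(4.4), np.float64(-107.58))
tab (np.float64(30.8), np.float64(-85.22)) (np.float64(4.1), np.float64(-115.83))
tab (np.float64(31.8), np.float64(-83.96)) (np.float64(4.7), np.float64(-102.37))
tab (np.float64(32.4), np.float64(-84.53)) (np.float64(5.4), np.float64(-103.67))
disc mid [553.73465366 162.5229117   85.        ] 41.84569097328304
line offset axis -0.9298610767306146<stdin>:10: DeprecationWarning: Arrays of 2-dimensional vectors are deprecated. Use arrays of 3-dimensional vectors instead. (deprecated in NumPy 2.0)
```

```bash
python3 -m creep '[[[0,1,0,0,0,0],[0,2,0,0,0,0],[0,3,0,0,0,0],[0,4,0,0,0,0],[0,5,0,0,0,0],[0,5,0,0,0,0],[0,5,0,0,0,0],[0,5,0,0,0,0],[0,5,-1,0,0,0],[0,5,-2,0,0,0],[0,5,-3,0,0,0],[0,5,-3.6,0,0,0],[0,5,-4,0,0,0],[0,5,-4,0,0,0],[0,5,-4,0,0,0]]]' && python3 -m creep '[[[0,0,0,0,0,0],[0,0,0,0,0,0],[0,0,0,0,0,0],[0,0,0,0,0,0],[0,0,0,0,0,0],[0,0,0,0,0,0],[0,0,0,0,0,-0.3],[0,0,0,0,0,-0.65],[0,0,0,0,0,-0.65],[0,0,0,0,0,-0.65],[0,0,0,0,0,-0.65]]]' 0 && python3 -m creep '[[[0,0,0,0,0,0],[0,0,0,0,0,0],[0,0,0,0,0,0],[0,0,0,0,0,0],[0,0,0,0,0,0],[0,0,1,0,0,0],[0,0,2,0,0,0],[0.3,-1,3,0,0,0],[0.6,-2,3,0,0,0],[0.6,-3,3,0,0,0],[0.6,-4,3,0,0,0],[0.6,-4.6,3,0,0,0],[0.6,-4.6,3,0,0,0],[0.6,-4.6,3,0,0,0],[0.6,-4.6,3,0,0,0]]]' 40
python3 - <<'E'
from rig import ctrl
from h import *
c=ctrl.capture("wrist"); np.savez("pics/w4.npz",**c)
u,v=proj(c,[553.2,150,85]).astype(int); print(u,v,-c["R"].T@c["t"])
x,y=u-50,max(v-45,0)
print(x,y)
cv2.imwrite("pics/w4c.png",cv2.resize(c["image"][y:y+90,x:x+100,::-1],(660,594),interpolation=cv2.INTER_CUBIC))
E
```

```text
time_s: 9.92
eef_pos: [553.3, 161.8, 161.8]
ee_rot: [0.0, 0.651, 0.759, 0.0]
force: [0.3, 0.2, 1.0]
grip_width: 0.464
grip_force: 0.0
time_s: 10.83
eef_pos: [553.7, 162.2, 162.7]
ee_rot: [0.001, 0.673, 0.74, 0.001]
force: [0.1, 0.2, 6.2]
grip_width: 0.129
grip_force: 42.5
time_s: 12.08
eef_pos: [568.0, 47.9, 236.3]
ee_rot: [-0.0, 0.672, 0.74, 0.0]
force: [0.0, 0.3, -0.3]
grip_width: 0.464
grip_force: 0.0
247 60 [560.48097039 127.13209133 305.9115636 ]
197 15
```

View pics/w4c.png

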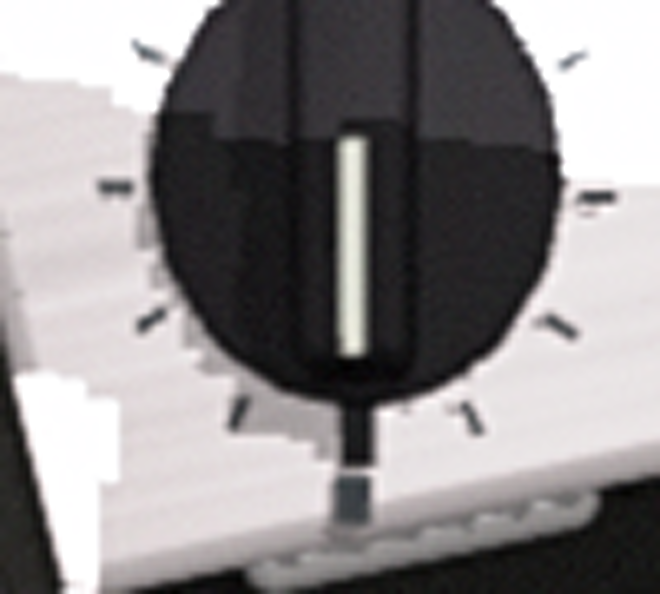

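The pointer is at (357,460) and the tab at (351,500), so they are nearly aligned. I'll compute what is left over.

Run:
```python
from h import *
c=ld("w4"); im=c["image"].astype(float).mean(2)
# sub-pixel centroids of the dark pointer and tab by row
for v in range(76,96):
    row=im[v,240:264]; w=np.clip(160-row,0,None); 
    print(v,row[4:18].astype(int), (240+(w*np.arange(24)).sum()/max(w.sum(),1)).round(2))
P=lambda u,v,z: plane(c,u,v,z)
O=np.array([553.2,162.1])
def h(p,o=O): d=p[:2]-o; return np.hypot(*d).round(1),np.degrees(np.arctan2(d[1],d[0])).round(2)
q=lambda u,v:(197+(u+.5)/6.6-.5,15+(v+.5)/6.6-.5)
for n,p in(("tip",(357,462)),("tip2",(358,435)),("tab",(351,497)),("tab",(351,505))): print(n,[h(P(*q(*p),83),O+np.array([dx,0])) for dx in(-.7,0,.7)])
print(h(P(*q(351,355),111),P(*q(352,138),111)[:2]), P(*q(352,250),111))
l,r=P(*q(152,190),85),P(*q(560,190),85); print((l+r)/2)
```

```text
76 [169 152 135 111  53  18  15  16  13  41 106 135 165 177] 250.51
77 [166 168 171 154  98  33  32  27  28 103 204 244 239 214] 250.47
78 [165 166 170 154  96  30  35  29  32 101 204 239 235 231] 250.45
79 [164 168 168 155  98  34  29  29  26 102 198 235 230 228] 250.48
80 [165 167 166 155 101  32  31  29  29 100 198 233 229 228] 250.49
81 [173 162 167 171 122  40  27  30  30 100 198 231 229 228] 250.61
82 [203 164 163 170 123  34  29  27  28 100 202 235 230 229] 250.61
83 [199 160 161 170 122  33  25  27  30 101 201 235 231 229] 250.59
84 [207 182 185 179 123  32  24  23  27  95 194 230 227 225] 250.62
85 [230 232 236 211 137  75  72  72  88 137 201 229 226 227] 250.45
86 [226 228 230 205 160 155 159 163 195 229 232 230 227 225] 249.12
87 [224 227 225 180 105  91  92  93 105 189 233 229 228 228] 249.99
88 [224 228 207 140  71  64  66  62  67 177 234 229 229 229] 249.9
89 [226 230 205 137  80  64  66  60  69 181 234 231 227 224] 249.91
90 [228 231 206 140  81  65  65  62  71 176 227 222 213 202] 249.92
91 [228 232 206 138  78  67  65  64  86 160 198 189 185 183] 249.83
92 [226 224 1
[... 176 characters left out ...]
4 142] 253.94
95 [170 154 126 119 122 121 123 134 142 139 132 125 119 116] 253.6
tip [(np.float64(27.6), np.float64(-81.66)), (np.float64(27.5), np.float64(-83.1)), (np.float64(27.4), np.float64(-84.55))]
tip2 [(np.float64(24.9), np.float64(-81.07)), (np.float64(24.8), np.float64(-82.67)), (np.float64(24.7), np.float64(-84.28))]
tab [(np.float64(31.2), np.float64(-83.22)), (np.float64(31.1), np.float64(-84.5)), (np.float64(31.1), np.float64(-85.79))]
tab [(np.float64(32.0), np.float64(-83.26)), (np.float64(32.0), np.float64(-84.51)), (np.float64(31.9), np.float64(-85.76))]
(np.float64(18.3), np.float64(-85.05)) [554.84369916 152.14220846 111.        ]
[553.98643456 161.17389254  85.        ]
```

About 1.4° clockwise is still missing, so one small correction, checked numerically from the same camera pose.

```bash
python3 -m creep '[[[-0.6,1,0,0,0,0],[-0.6,2,0,0,0,0],[-0.6,3,0,0,0,0],[-0.6,4,0,0,0,0],[-0.6,4.6,0,0,0,0],[-0.6,4.6,0,0,0,0],[-0.6,4.6,0,0,0,0],[-0.6,4.6,0,0,0,0],[-0.6,4.6,-1,0,0,0],[-0.6,4.6,-2,0,0,0],[-0.6,4.6,-2.6,0,0,0],[-0.6,4.6,-3,0,0,0],[-0.6,4.6,-3,0,0,0],[-0.6,4.6,-3,0,0,0]]]' && python3 -m creep '[[[0,0,0,0,0,0],[0,0,0,0,0,0],[0,0,0,0,0,0],[0,0,0,0,0,0],[0,0,0,0,0,0],[0,0,0,0,0,0],[0,0,0,0,0,-0.3],[0,0,0,0,0,-0.3],[0,0,0,0,0,-0.3],[0,0,0,0,0,-0.3]]]' 0 && python3 -m creep '[[[0,0,0,0,0,0],[0,0,0,0,0,0],[0,0,0,0,0,0],[0,0,0,0,0,0],[0,0,0,0,0,0],[0,0,1,0,0,0],[0,0,2,0,0,0],[0.3,-1,3,0,0,0],[0.6,-2,3,0,0,0],[0.6,-3,3,0,0,0],[0.6,-4,3,0,0,0],[0.6,-4.6,3,0,0,0],[0.6,-4.6,3,0,0,0],[0.6,-4.6,3,0,0,0],[0.6,-4.6,3,0,0,0]]]' 40
python3 - <<'E'
from rig import ctrl
from h import *
c=ctrl.capture("wrist"); np.savez("pics/w5.npz",**c)
im=c["image"].astype(float).mean(2)
print(proj(c,[553.2,150,85]))
for v in range(78,94):
    print(v,im[v,242:260].astype(int))
E
```

```text
time_s: 13.3
eef_pos: [553.3, 161.7, 161.8]
ee_rot: [0.0, 0.673, 0.74, 0.0]
force: [-0.2, -0.4, -0.2]
grip_width: 0.469
grip_force: 0.0
time_s: 14.13
eef_pos: [553.6, 162.2, 162.6]
ee_rot: [0.001, 0.682, 0.731, 0.001]
force: [0.7, -0.6, 5.6]
grip_width: 0.127
grip_force: 42.4
time_s: 15.38
eef_pos: [568.0, 47.9, 236.3]
ee_rot: [-0.0, 0.682, 0.731, 0.0]
force: [-0.2, 0.7, 0.2]
grip_width: 0.471
grip_force: 0.0
[244.04969373  61.15703452]
78 [168 155  97  33  29  27  39 141 223 238 233 234 230 229 231 229 229 229]
79 [168 154  96  33  29  26  37 129 213 233 230 228 228 227 229 227 228 228]
80 [169 155  98  33  31  29  26  76 188 232 230 225 227 227 227 228 228 229]
81 [167 153  99  32  30  26  26  68 184 232 228 227 228 229 228 230 230 229]
82 [169 153  96  33  28  30  28  77 190 235 230 228 230 230 229 228 229 228]
83 [164 150  94  32  25  28  26  95 200 237 230 228 227 227 226 226 226 227]
84 [167 151  97  31  25  26  29  92 194 230 229 225 225 226 226 227 226 228]
85 [168 154 110  59  69  78  79 123 200 228 227 226 227 228 228 228 229 228]
86 [165 165 146 123 151 178 178 205 231 232 229 228 228 229 229 228 230 229]
87 [181 174 143 112 132 147 149 168 214 232 230 228 227 229 229 230 228 230]
88 [229 206 138  80  67  69  65  75 180 233 230 229 227 229 229 227 225 224]
89 [231 207 138  78  66  62  58  65 180 234 231 226 225 224 220 214 203 195]
90 [231 209 140  78  66  68  66  66 175 230 222 211 201 196 187 186 181 180]
91 [233 206 138  81  63  67  64  63 153 201 192 185 180 179 175 175 173 169]
92 [226 202 132  77  66  66  63  62 138 186 176 174 174 171 170 165 162 157]
93 [204 175 116  77  67  68  70  66 128 176 171 166 161 158 154 147 146 135]
```

The pointer (246.65 px) and tab (246.8 px) now line up. Next, the cover.

```bash
python3 -m creep '[[[0,-1,1.5,0,0,-2],[-2.46,-8.76,1.5,0,0,-17.9],[-2.46,-8.76,1.5,0,0,-17.9],[-2.46,-8.76,1.5,0,0,-17.9],[-2.46,-8.76,1.5,0,0,-17.9],[-2.46,-8.76,1.5,0,0,-17.9],[-2.46,-8.76,1.5,0,0,-17.9],[-2.46,-8.76,1.5,0,0,-17.9],[-2.46,-8.76,1.5,0,0,-17.9],[-2.46,-8.76,1.5,0,0,-17.9],[-2.46,-8.76,1.5,0,0,-17.9],[-2.46,-8.76,1.5,0,0,-17.9],[-2.46,-8.76,1.5,0,0,-17.9],[-2.46,-8.76,1.5,0,0,-17.9],[-2.46,-8.76,1.5,0,0,-17.9],[-2.46,-8.76,1.5,0,0,-17.9],[-2.46,-8.76,1.5,0,0,-17.9],[-2.46,-8.76,1.5,0,0,-17.9],[-2.46,-8.76,1.5,0,0,-17.9]]]' 60
python3 - <<'E'
from rig import ctrl
from h import *
s=ctrl.sense(); q=s["ee_rot"]; print(s["eef_pos"],np.degrees(2*np.arctan2(q[2],q[1])),s["joints"])
c=ctrl.capture("wrist"); np.savez("pics/w6.npz",**c)
print(proj(c,[506.5,-171,100]),proj(c,[506.5,-171,70]),-c["R"].T@c["t"])
cv2.imwrite("pics/w6.png",cv2.resize(c["image"][:,:,::-1],(800,600)))
E
```

```text
time_s: 17.02
eef_pos: [506.6, -171.8, 273.9]
ee_rot: [-0.0, 0.999, 0.039, 0.0]
force: [0.7, -0.1, -0.4]
grip_width: 0.706
grip_force: 0.0
[ 506.56645167 -171.75026635  273.90278579] 4.5250564891060865 [-5.46069612e-01  3.59085167e-01  1.51409190e+00  1.93580501e-05
  1.26839222e+00  9.45743815e-01]
[253.54052747 191.57917805] [253.69611031 182.01480822] [ 586.62243639 -165.96855489  343.43717873]
```

View pics/w6.png

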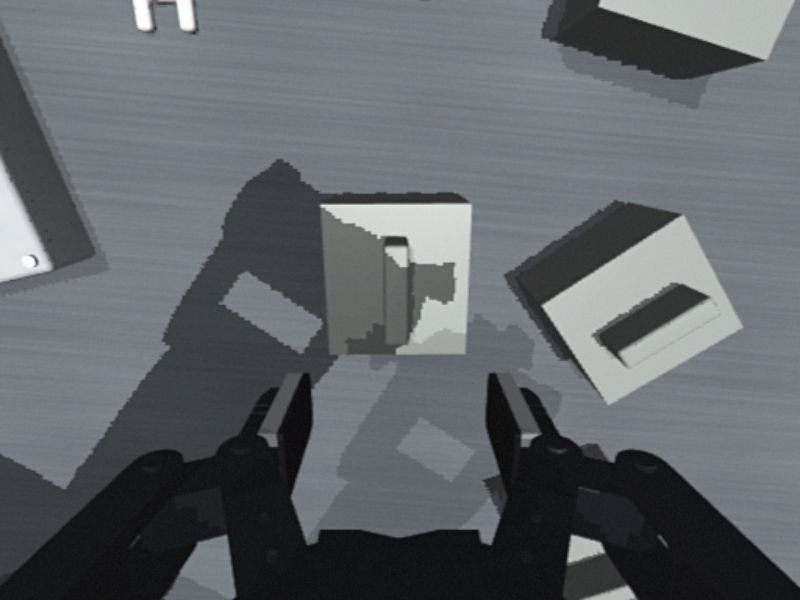

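The cover's top corners are at (320,205), (471,204), (466,354) and (329,354). The bar top is at (385,247), (409,247), (408,344) and (386,344).

Run:
```python
from h import *
c=ld("w6"); k=512/800
P=lambda u,v,z: plane(c,(u+.5)*k-.5,(v+.5)*k-.5,z)
for pts,z in(([(320,205),(471,204),(466,354),(329,354)],70),([(385,247),(409,247),(408,344),(386,344)],100)):
    Z=np.array([P(*p,z) for p in pts]); e=Z[0]+Z[1]-Z[2]-Z[3]; f=Z[0]+Z[3]-Z[1]-Z[2]
    print(Z.round(1).tolist(),Z.mean(0),np.degrees(np.arctan2(e[1],e[0])),np.degrees(np.arctan2(f[1],f[0]))-90,np.linalg.norm(e)/2,np.linalg.norm(f)/2)
# height check: triangulate corner with top camera
t=ld("top0"); T=lambda a:(260+(a[0]-300)/3-.33,160+a[1]/3-.33)
for a,b in zip([(320,205),(471,204),(466,354),(329,354)],[(342,50),(445,41),(459,154),(355,164)]):
    print(tri(c,((a[0]+.5)*k-.5,(a[1]+.5)*k-.5),t,T(b))[0].round(1))
```

```text
[[552.1, -121.7, 70.0], [559.8, -211.1, 70.0], [462.5, -220.4, 70.0], [455.3, -130.1, 70.0]] [ 507.42711171 -170.83693082   70.        ] 5.228397701110035 4.75965599263543 97.42043659914611 90.19528851393866
[[536.1, -162.4, 100.0], [537.1, -175.5, 100.0], [479.8, -179.9, 100.0], [478.8, -167.1, 100.0]] [ 507.96076837 -171.20371197  100.        ] 4.500523782763659 4.574205222102577 57.50815104521686 12.969082850905794
[ 552.2 -122.3   72.4]
[ 559.5 -212.    66.9]
[ 461.4 -220.5   67.5]
[ 454.7 -130.4   69.1]
```

The heights check out (67–72). The cover is at (507.4,-171.1) with yaw 4.7°. Descend and grip.

```bash
python3 -m creep '[[[0.03,0.03,-1,0,0,0.04],[0.03,0.03,-2,0,0,0.04],[0.03,0.03,-3,0,0,0.04],[0.03,0.03,-4,0,0,0.04],[0.03,0.03,-4.5,0,0,0.04],[0.03,0.03,-4.8,0,0,0.04],[0.03,0.03,-5.08,0,0,0.04],[0.03,0.03,-5.08,0,0,0.04],[0.03,0.03,-5.08,0,0,0.04],[0.03,0.03,-5.08,0,0,0.04]]]' && python3 -m creep '[[[0,0,0,0,0,0],[0,0,0,0,0,0],[0,0,0,0,0,0],[0,0,0,0,0,0],[0,0,0,0,0,0],[0,0,0,0,0,0],[0,0,0,0,0,0],[0,0,0,0,0,0],[0,0,0,0,0,0],[0,0,0,0,0,0]]]' 0 100
```

```text
time_s: 17.9
eef_pos: [507.6, -171.3, 147.8]
ee_rot: [0.0, 0.999, 0.041, 0.001]
force: [0.9, 0.0, -1.0]
grip_width: 0.7
grip_force: 0.0
time_s: 18.73
eef_pos: [507.4, -171.0, 147.1]
ee_rot: [0.0, 0.999, 0.041, 0.0]
force: [-1.8, 1.7, 5.7]
grip_width: 0.144
grip_force: 97.7
```

```bash
python3 -m creep '[[[0,0,0.5,0,0,0],[0,0,1,0,0,0],[0,0,2,0,0,0],[0,0,3,0,0,0],[0,0,4,0,0,0],[0,0,5,0,0,0],[0,0,6,0,0,0],[0,0,6,0,0,0],[0,0,6,0,0,0],[0,0,6,0,0,0]]]' && python3 -m creep '[[[0.14,1,0,0,0,0.2],[0.28,2,0,0,0,0.4],[0.41,3,0,0,0,0.6],[0.55,4,0,0,0,0.8],[0.69,5,0,0,0,1],[0.83,6,0,0,0,1.2],[0.97,7,0,0,0,1.4],[1.1,8,0,0,0,1.6],[1.24,9,0,0,0,1.8],[1.38,10,0,0,0,2],[1.52,11,0,0,0,2.2],[1.66,12,0,0,0,2.4],[1.77,12.8,0,0,0,2.54],[1.84,13.32,0,0,0,2.54],[1.84,13.32,0,0,0,2.54],[1.84,13.32,0,0,0,2.54],[1.84,13.32,0,0,0,2.54],[1.84,13.32,0,0,0,2.54]]]'
python3 - <<'E'
from rig import ctrl
from h import *
s=ctrl.sense(); q=s["ee_rot"]; print(s["eef_pos"],np.degrees(2*np.arctan2(q[2],q[1])),s["wrist_torque"],s["force"])
for n in("wrist","scene","top"):
    c=ctrl.capture(n); np.savez(f"pics/{n}7.npz",**c)
a=np.load("pics/wrist7.npz")["image"][:,:,::-1]; b=np.load("pics/scene7.npz")["image"][90:330,200:456,::-1]
cv2.imwrite("pics/v7.png",np.hstack([cv2.resize(a,(400,300)),cv2.resize(b,(400,375))[:300]]))
E
```

```text
time_s: 19.57
eef_pos: [507.0, -170.9, 295.5]
ee_rot: [-0.001, 0.999, 0.041, -0.001]
force: [0.6, 0.4, -2.1]
grip_width: 0.142
grip_force: 97.9
time_s: 21.07
eef_pos: [553.3, 160.9, 296.6]
ee_rot: [0.0, 0.989, 0.15, -0.0]
force: [0.1, 0.8, -0.7]
grip_width: 0.147
grip_force: 97.9
[553.31719183 160.92780259 296.64615752] 17.3033186990229 [-0.00027618  0.03297218  0.02486576] [ 0.12812307  0.78391815 -0.69721815]
```

View pics/v7.png

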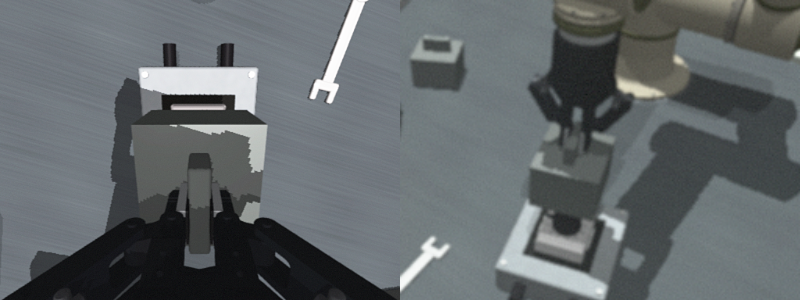

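The left view shows the cover held squarely in the fingers above the console. The right view shows it level over the knob, with nothing disturbed. Lower to just above the plinth.

```bash
python3 -m creep '[[[0,0,-0.4,0,0,0],[0,0,-0.8,0,0,0],[0,0,-1.2,0,0,0],[0,0,-1.6,0,0,0],[0,0,-2,0,0,0],[0,0,-2.3,0,0,0],[0,0,-2.3,0,0,0],[0,0,-2.3,0,0,0],[0,0,-2.3,0,0,0],[0,0,-2.3,0,0,0]]]'
python3 - <<'E'
from rig import ctrl
from h import *
s=ctrl.sense(); q=s["ee_rot"]; print(s["eef_pos"],np.degrees(2*np.arctan2(q[2],q[1])),s["wrist_torque"],s["force"])
c=ctrl.capture("wrist"); np.savez("pics/w8.npz",**c)
E
```

```text
time_s: 22.05
eef_pos: [553.5, 162.0, 240.0]
ee_rot: [0.0, 0.989, 0.151, 0.001]
force: [0.2, -0.1, -0.8]
grip_width: 0.143
grip_force: 97.9
[553.51112557 161.96278269 240.02064513] 17.387711431072763 [ 0.02339627 -0.05378902  0.01264525] [ 0.19139291 -0.08459477 -0.84717609]
```

```bash
python3 -m creep '[[[0,0,-0.2,0,0,0],[0,0,-0.4,0,0,0],[0,0,-0.6,0,0,0],[0,0,-0.8,0,0,0],[0,0,-1,0,0,0],[0,0,-1.06,0,0,0],[0,0,-1.06,0,0,0],[0,0,-1.06,0,0,0]]]'
```

```text
time_s: 22.77
eef_pos: [553.3, 161.9, 212.9]
ee_rot: [0.0, 0.989, 0.151, 0.0]
force: [-0.4, -0.0, -1.1]
grip_width: 0.14
grip_force: 97.9
```

```bash
python3 -m creep '[[[0,0,-0.06,0,0,0],[0,0,-0.12,0,0,0],[0,0,-0.18,0,0,0],[0,0,-0.24,0,0,0],[0,0,-0.24,0,0,0]]]'; python3 -m creep '[[[0,0,-0.06,0,0,0],[0,0,-0.12,0,0,0],[0,0,-0.12,0,0,0]]]'
```

```text
time_s: 23.18
eef_pos: [554.0, 162.1, 208.8]
ee_rot: [-0.0, 0.989, 0.151, 0.002]
force: [-0.3, -0.0, 9.1]
grip_width: 0.141
grip_force: 99.6
time_s: 23.43
eef_pos: [553.7, 162.1, 204.3]
ee_rot: [-0.0, 0.989, 0.151, 0.001]
force: [2.5, 1.1, -1.8]
grip_width: 0.146
grip_force: 98.0
```

It snapped past the catches. Now onto the seat.

```bash
python3 -m creep '[[[0,0,-0.06,0,0,0],[0,0,-0.12,0,0,0],[0,0,-0.18,0,0,0],[0,0,-0.22,0,0,0],[0,0,-0.22,0,0,0],[0,0,-0.22,0,0,0]]]'
```

```text
time_s: 23.93
eef_pos: [553.0, 162.2, 200.1]
ee_rot: [-0.0, 0.988, 0.151, -0.0]
force: [-6.8, 0.6, 14.4]
grip_width: 0.148
grip_force: 100.6
```

```bash
python3 -m creep '[[[0,0,0,0,0,0],[0,0,0,0,0,0],[0,0,0,0,0,0],[0,0,0,0,0,0],[0,0,0,0,0,0],[0,0,0,0,0,0]]]'
```

```text
time_s: 24.43
eef_pos: [553.0, 162.2, 200.1]
ee_rot: [0.0, 0.988, 0.151, 0.0]
force: [-7.2, 2.3, 14.8]
grip_width: 0.142
grip_force: 100.6
```

```bash
python3 -m creep '[[[-0.02,0,0.01,0,0,0],[-0.02,0,0.01,0,0,0],[-0.02,0,0.01,0,0,0],[-0.02,0,0.01,0,0,0],[-0.02,0,0.01,0,0,0],[-0.02,0,0.01,0,0,0]]]'
```

```text
time_s: 24.93
eef_pos: [552.8, 162.2, 200.1]
ee_rot: [0.0, 0.988, 0.151, 0.001]
force: [-4.6, 1.9, 10.7]
grip_width: 0.145
grip_force: 99.9
```

```bash
python3 -m creep '[[[0,0,-0.006,0,0,0],[0,0,-0.006,0,0,0],[0,0,-0.006,0,0,0],[0,0,-0.006,0,0,0],[0,0,-0.006,0,0,0],[0,0,-0.006,0,0,0]]]'
python3 - <<'E'
from rig import ctrl
from h import *
c=ctrl.capture("wrist"); a=ld("w8")["image"]; b=c["image"]
# cover in the tool frame: slip of the grip shows as shift of its edges (bar 240-275, top 165-345 px)
g=lambda i:cv2.cvtColor(i,cv2.COLOR_RGB2GRAY).astype(np.float32)
a,b=g(a),g(b)
for y0,y1,x0,x1 in((140,215,160,230),(140,215,280,350),(185,250,235,275)):
    T=a[y0:y1,x0:x1]; r=cv2.matchTemplate(b[y0-10:y1+10,x0-10:x1+10],T,cv2.TM_CCOEFF_NORMED); m=cv2.minMaxLoc(r); print(np.array(m[3])-10,round(m[1],3))
s=ctrl.sense(); print(s["force"],s["eef_pos"],s["grip_force"],s["wrist_torque"],s["time_s"])
E
```

```text
time_s: 25.43
eef_pos: [552.8, 162.2, 200.1]
ee_rot: [0.0, 0.988, 0.151, 0.001]
force: [-5.2, 1.0, 11.5]
grip_width: 0.144
grip_force: 100.2
[0 0] 0.658
[1 0] 0.805
[0 0] 0.972
[-4.3202241   1.72943538 12.50363494] [552.82164116 162.15659743 200.07543033] 100.23109674453735 [ 0.13258655  0.71999093 -0.10640869] 25.4833
```

The cover hasn't slipped in the grip. It is home (TCP 200.1 against 200 expected) and the push is about 12 N. Handing in.

```bash
python3 -c "
from rig import ctrl
print(ctrl.finish_job())"
```

```text
the job is handed in; nothing more can be done
None
```

I handed the job in at about 25.5 s: the knob was turned to the index tab, and the cover snapped past its catches onto the seat, still held and pressed down with about 12 N; the knob could not be seen again once the cover was on.

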